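# Bottles back in the stands that fit them

## Robot

A 6-joint arm with a two-finger parallel gripper is mounted at the origin on the work surface; the furniture and walls round the work are solid. World frame = base frame: x ahead of the robot, y to its left, z up, the work surface at z = 0. Lengths are in m, angles in rad, forces in N, time in s.
With the tool pointing down it reaches from about 0.375 to 0.9 m from the base axis. Payload 3.1 kg.
Tool frame: the origin (TCP) lies on the centre line of the jaws, within the pads' length; the fingertips stand 11 mm ahead of it and the grasp point (between the pads) lies 8 mm behind it; x points along the fingers, y is the direction in which the jaws open and shut, and the axes are right-handed (so a half turn about x gives the same grasp; the last joint's range is limited). The gripper opens to 87 mm and grips with 3 to 60 N. Pads are 19 mm wide; open, the fingers measure 117 mm over their backs; the gripper's body (75 mm by 190 mm) begins 51 mm behind the grasp point.
Start: joints at [0.954, 0.527, 1.433, -0, 1.181, -0.178], TCP at [0.265, 0.566, 0.234] pointing down, gripper open.
Joint ranges: [-3.08, 3.08], [-0.75, 2.2], [0.22, 2.44], [-1.43, 4.57], [0, 2.65], [-2.85, 2.85]. Speed limits (rad/s): [2.79, 2.79, 3.14, 3.14, 3.14, 3.14].

## Interface

Orientations are given as a unit quaternion [x, y, z, w].
In Python, from rig import robot, camera, camera_info gives the robot as it stands.
- The arm moves only by the shell command python3 -m inch 'ROWS' [FORCE]. ROWS is JSON, a list that holds one entry, the list of rows, each a list of 5 numbers: the shift along the tool's x, y, z in cm, then the turn about the tool's x in rad, then the opening, from 0 (shut) to 1 (fully open). A call has 1 to 8 rows; each row shifts and turns the pose as measured when the row begins, along the tool's axes as they then stand; what a row does not reach is not made up. A row lasts 1/12 s, in which the tool goes at most 41.7 mm and 7.16 degrees, less where a joint would pass 70% of its speed; a pose out of reach is approached as far as the arm can. A call with a gripper value outside its range is refused whole. The fingers move at their own pace and stop on an object; FORCE is the grip in N (left out, the last holds). Time passes only in rows, so rows that do not move let the fingers close. It gives the time, the measured TCP pose, the force and the opening at its end, in the units of the state.
- robot.get_obs(): the state, without advancing time (a new reading comes with each control period).
- camera(name): name is "scene" or "top"; returns the picture (480x640x3 uint8, red, green, blue); there is no depth.
- camera_info(name): a dict with "camera_matrix" (3x3 intrinsics, pixels), "rvec" (rotation vector, rad) and "tvec" (3), from world to camera coordinates, as OpenCV has them. Camera axes: x right, y down, z forward; pixel columns grow to the right and rows downward; lengths in m; the calibration is good to about 2 mm. A picture is of the moment at which its call begins. camera_info takes no time and is no camera call.
- robot.hand_in(): hands the job in, once; it reports no verdict.
The state is a dict: "time": time; "q": joint angles; "joint_velocities": joint speeds; "joint_torque": joint torques, N m; "position": TCP position; "tool_rot": TCP orientation; "ft_force": force on the tool from outside, world axes, zero at the start; "moment": the same for the moment, N m; "grip_width": finger opening in m.
Only numpy, scipy, OpenCV 4.12 (cv2) and the standard library are available. Lean on these libraries where they do the work, as an engineer would, in place of code of your own. Each camera call takes 0.05 s, during which the arm holds its last target. There are 200 camera calls.

## Task

The bottles on the repair desk have been put back in stands a size too large, so the big orange solvent bottle is left standing on the bare table where it can be knocked over. Put every bottle upright and fully down into the stand that fits it: the small green-capped bottle in the green stand, the blue-capped water in the blue, the red-capped paste in the red and the orange solvent bottle in the orange. Keep each bottle upright and set it down rather than dropping it, and leave the magnifier and the tape roll where they are.

Things in the scene. Friction and masses are not known exactly. Their poses are not given: they have to be found in the camera images.
- small_bottle: smallest bottle: green glass with a white label with a green stripe and a green screw cap. 36 mm in diameter up to 82 mm above its underside, cap to 110 mm, about 0.09 kg. Starts in the blue stand, which is too wide for it. Origin: centre of its underside; z along its axis, up.
- water_bottle: white and light blue water bottle with a blue nozzle cap. 44 mm in diameter up to 81 mm above its underside, narrow nozzle to 123 mm, about 0.11 kg. Starts in the red stand, which is too wide for it. Origin: centre of its underside; z along its axis, up.
- paste_bottle: white paste bottle with a red nozzle cap. 52 mm in diameter up to 104 mm above its underside, narrow nozzle to 157 mm, about 0.16 kg. Starts in the orange stand, which is too wide for it. Origin: centre of its underside; z along its axis, up.
- ethanol_bottle: largest bottle: orange, with a black cap, holding solvent. 60 mm in diameter up to 118 mm above its underside, cap to 149 mm, about 0.2 kg. Starts on the bare table; fits no stand but the orange one. Origin: centre of its underside; z along its axis, up. All four bottles are rigid, closed and round, and are taken from above, one finger either side of the upper part of the body.
- green_stand: heavy bottle stand for the small green bottle: round dark steel foot 78 mm across with a low sloping shoulder, carrying a round green cup, upright bore 42 mm wide, flared outward to 56 mm at its lip 40 mm above the table (64 mm over the outside of the lip). The floor on which a bottle stands is 10 mm above the table. Origin: centre of the underside, on the table; z up. Fixed to the table. Empty at the start.
- blue_stand: heavy bottle stand for the water bottle: round dark steel foot 86 mm across with a low sloping shoulder, carrying a round blue cup, upright bore 50 mm wide, flared outward to 64 mm at its lip 40 mm above the table (72 mm over the outside of the lip). The floor on which a bottle stands is 10 mm above the table. Origin: centre of the underside, on the table; z up. Fixed to the table. Holds the small bottle at the start.
- red_stand: heavy bottle stand for the paste bottle: round dark steel foot 94 mm across with a low sloping shoulder, carrying a round red cup, upright bore 58 mm wide, flared outward to 72 mm at its lip 40 mm above the table (80 mm over the outside of the lip). The floor on which a bottle stands is 10 mm above the table. Origin: centre of the underside, on the table; z up. Fixed to the table. Holds the water bottle at the start.
- orange_stand: heavy bottle stand for the ethanol bottle: round dark steel foot 104 mm across with a low sloping shoulder, carrying a round orange cup, upright bore 68 mm wide, flared outward to 82 mm at its lip 40 mm above the table (90 mm over the outside of the lip). The floor on which a bottle stands is 10 mm above the table. Origin: centre of the underside, on the table; z up. Fixed to the table. Holds the paste bottle at the start.
- loupe: bystander: black stand magnifier, 41 mm in diameter and 38 mm high, loose on the table. Origin: centre of its underside; z up.
- tape_roll: bystander: roll of cream paper tape lying flat, 90 mm in diameter and 19 mm high, loose on the table. Origin: centre of its underside; z up.

How it is judged:
At the end, for the whole second after the job is handed in: Each bottle stands in its own stand (small in green, water in blue, paste in red, ethanol in orange): its axis within 8 mm of the stand's, its underside 10 mm above the table to within 4 mm, upright within 0.1 rad, at rest and released; magnifier and tape roll within 20 mm of where they began (horizontal distance between small_bottle and green_stand below 0.008 m and z of small_bottle in the frame of green_stand between 0.006 and 0.014 m and angle between each of small_bottle, water_bottle, paste_bottle, ethanol_bottle's own z axis and vertical below 0.1 rad and linear speed of each of small_bottle, water_bottle, paste_bottle, ethanol_bottle below 0.02 m/s and horizontal distance between water_bottle and blue_stand below 0.008 m and z of water_bottle in the frame of blue_stand between 0.006 and 0.014 m and horizontal distance between paste_bottle and red_stand below 0.008 m and z of paste_bottle in the frame of red_stand between 0.006 and 0.014 m and horizontal distance between ethanol_bottle and orange_stand below 0.008 m and z of ethanol_bottle in the frame of orange_stand between 0.006 and 0.014 m and distance of each of loupe, tape_roll from where it was at the start of the episode below 0.02 m); the robot touches nothing.
It fails at once if a bottle is tipped more than 30 degrees from upright (angle between any of small_bottle, water_bottle, paste_bottle, ethanol_bottle's own z axis and vertical above 0.52 rad).
It fails at once if a bottle is let fall (free of the fingers and faster than 0.75 m/s, a fall of about 30 mm) ((linear speed of small_bottle above 0.75 m/s and contact force between the fingers and small_bottle below 0.05 N) or (linear speed of water_bottle above 0.75 m/s and contact force between the fingers and water_bottle below 0.05 N) or (linear speed of paste_bottle above 0.75 m/s and contact force between the fingers and paste_bottle below 0.05 N) or (linear speed of ethanol_bottle above 0.75 m/s and contact force between the fingers and ethanol_bottle below 0.05 N)).
It fails at once if the magnifier or the tape roll is shifted by more than 20 mm (distance of any of loupe, tape_roll from where it was at the start of the episode above 0.02 m).
It also fails if it takes over 136 s, if anything falls off the work surface, if the arm or the gripper's body presses on something with over 40 N, if the wrist force passes 120 N, or if a joint passes its speed limit or range.

## Working session

There is one attempt and no reset: what is moved stays moved. The work goes in short steps, Python scripts to look and compute and a shell command to move; the robot and the scene stay as the last step left them, time stands still between calls to the robot, and variables do not carry over. Pictures are saved under pics/ and viewed, about 12 in all and at most 16, crops included, and the job is handed in when it is done.

```bash
ls; mkdir -p pics; python3 - <<'E'
from rig import robot,camera,camera_info
import cv2
for n in("scene","top"):
    cv2.imwrite(f"pics/{n}0.png",camera(n)[:,:,::-1]); print(camera_info(n))
o=robot.get_obs();print(o)
E
```

```text
pics
{'camera_matrix': array([[460.299957  ,   0.        , 321.93443448],
       [  0.        , 460.299957  , 235.3305957 ],
       [  0.        ,   0.        ,   1.        ]]), 'rvec': array([ 2.10691477, -0.84075499,  0.38885043]), 'tvec': array([-0.49268511,  0.20993369,  0.87889924])}
{'camera_matrix': array([[472.24102305,   0.        , 322.46477066],
       [  0.        , 472.24102305, 239.78728861],
       [  0.        ,   0.        ,   1.        ]]), 'rvec': array([ 2.22227856, -2.16383153,  0.06581565]), 'tvec': array([-0.13104012,  0.53165229,  1.07362197])}
{'time': 0.1, 'q': array([ 9.53490891e-01,  5.28379215e-01,  1.43375443e+00, -2.30980067e-05,
        1.18138967e+00, -1.78527764e-01]), 'joint_velocities': array([-0.00039415, -0.00104838, -0.00381843, -0.0004813 , -0.00065878,
       -0.00047564]), 'joint_torque': array([-7.34501100e-05, -4.40985096e+01, -1.77149910e+01,  6.34705159e-02,
        5.33892796e-02, -3.67372684e-05]), 'position': array([0.26514739, 0.56527848, 0.23267204]), 'tool_rot': array([ 0.15325458,  0.69041578, -0.15451896,  0.6899007 ]), 'ft_force': array([ 0.77566003, -0.34570395,  0.01348662]), 'moment': array([-0.01123474,  0.01833837, -0.00510505]), 'grip_width': 0.08689177185828557}
```

View pics/scene0.png

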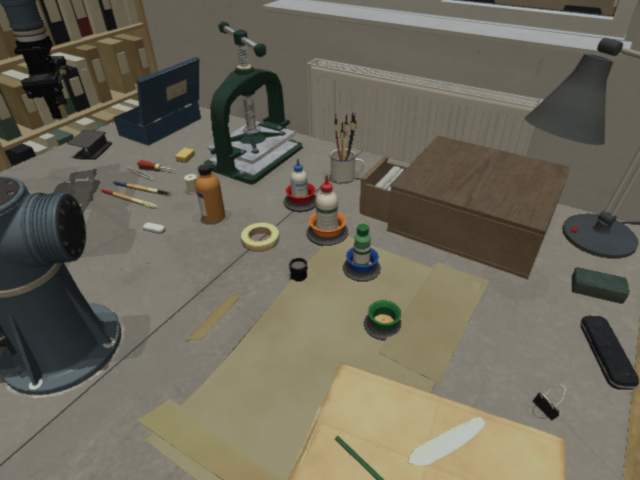

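View pics/top0.png

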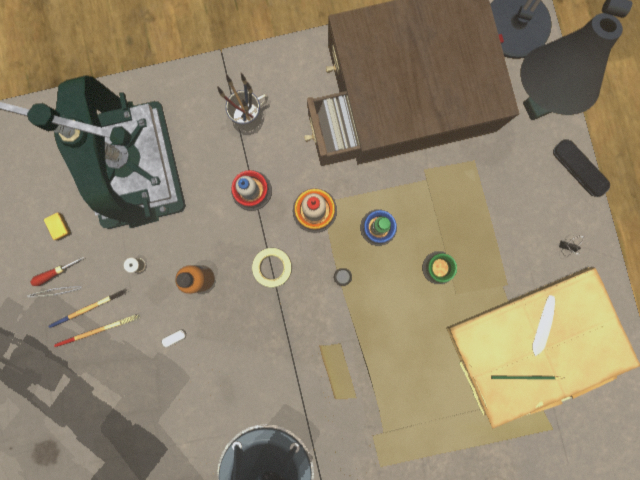

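The top view shows the green stand at about (440,268), blue (380,227), orange (314,209) and red (249,189). The ethanol cap is at (190,279), the tape at (271,267) and the loupe at (342,276). The scene view agrees with this layout. Next I'll measure them.

```bash
cat > h.py <<'E'
import numpy as np,cv2
from rig import robot,camera,camera_info
def ray(n,uv):
    c=camera_info(n);R=cv2.Rodrigues(np.array(c["rvec"]))[0];t=np.array(c["tvec"])
    p=cv2.undistortPoints(np.array([[uv]],float),c["camera_matrix"],None)[0,0]
    return -R.T@t,R.T@np.array([p[0],p[1],1])
def onz(n,uv,z):
    o,d=ray(n,uv);return (o+d*(z-o[2])/d[2])[:2]
def blob(im,lo,hi,roi,k=0):
    x0,y0,x1,y1=roi;h=cv2.cvtColor(im,cv2.COLOR_RGB2HSV)[y0:y1,x0:x1]
    lo=list(lo);m=cv2.inRange(h,np.array(lo),np.array(hi)) if lo[0]<=hi[0] else cv2.inRange(h,np.array([lo[0]]+lo[1:]),np.array([180]+list(hi[1:])))|cv2.inRange(h,np.array([0]+lo[1:]),np.array(hi))
    cs=cv2.findContours(m,cv2.RETR_EXTERNAL,cv2.CHAIN_APPROX_NONE,offset=(x0,y0))[0]
    return sorted(cs,key=cv2.contourArea)[::-1]
E
python3 - <<'E'
from h import *
im=cv2.imread("pics/top0.png")[:,:,::-1].copy()
H={"green":((50,90,30),(85,255,255),(415,245,470,295),.032),"blue":((105,120,30),(128,255,255),(350,200,410,255),.036),
"red":((170,120,60),(6,255,255),(220,160,282,220),.04),"orange":((7,150,90),(20,255,255),(285,180,345,240),.045),
"tape":((20,40,150),(40,255,255),(245,240,300,295),.045),"loupe":((0,0,0),(180,255,75),(328,260,358,292),.02)}
for k,(lo,hi,roi,r) in H.items():
    c=blob(im,lo,hi,roi)[0]; hull=cv2.convexHull(c)
    e=cv2.fitEllipse(hull); m=cv2.minEnclosingCircle(c)
    z=.04 if 'loupe tape'.find(k)<0 else .02
    print(k,len(c),np.round(e[0],1),np.round(e[1],1),np.round(m[0],1),round(m[1],1),onz("top",e[0],z).round(4),onz("top",m[0],z).round(4),"exp px r",round(r*472/1.03,1))
print([ray(n,(320,240))[0].round(3) for n in("top","scene")])
A=cv2.resize(im[160:300,170:470],None,fx=2.6,fy=2.6,interpolation=cv2.INTER_CUBIC)
cv2.imwrite("pics/crop_t.png",A[:,:,::-1])
s=cv2.imread("pics/scene0.png");cv2.imwrite("pics/crop_s.png",cv2.resize(s[155:345,180:420],None,fx=3,fy=3,interpolation=cv2.INTER_CUBIC))
E
```

```text
green 78 [442.1 267.4] [27.7 28.4] [442.2 267.3] 14.3 [ 0.4785 -0.3873] [ 0.4787 -0.3876] exp px r 14.7
blue 132 [379.2 226.4] [29.1 30.4] [379.1 226.5] 15.3 [ 0.5672 -0.2441] [ 0.5669 -0.2439] exp px r 16.5
red 100 [249.  187.9] [35.4 35.8] [249.1 187.9] 18.0 [0.647  0.0528] [0.6468 0.0528] exp px r 18.3
orange 127 [314.2 209. ] [38.2 39.7] [314.3 208.6] 19.9 [ 0.6027 -0.0962] [ 0.6037 -0.0964] exp px r 20.6
tape 124 [271.3 267.6] [40.9 43. ] [271.8 268. ] 22.1 [ 0.4678 -0.0015] [ 0.467  -0.0027] exp px r 20.6Traceback (most recent call last):
  File "<stdin>", line 7, in <module>
IndexError: list index out of range
```

```bash
python3 - <<'E'
from h import *
im=cv2.imread("pics/top0.png")[:,:,::-1].copy()
print([ray(n,(320,240))[0].round(3) for n in("top","scene")])
A=cv2.resize(im[160:300,170:470],None,fx=2.6,fy=2.6,interpolation=cv2.INTER_CUBIC)
cv2.imwrite("pics/crop_t.png",A[:,:,::-1])
s=cv2.imread("pics/scene0.png");cv2.imwrite("pics/crop_s.png",cv2.resize(s[155:345,180:420],None,fx=3,fy=3,interpolation=cv2.INTER_CUBIC))
for k,r in {"loupe":(325,260,362,295)}.items():
    g=cv2.cvtColor(im,cv2.COLOR_RGB2GRAY)[r[1]:r[3],r[0]:r[2]]
    print(g[17,::2],g[::2,17])
E
```

```text
[array([ 0.472, -0.115,  1.103]), array([-0.015, -0.752,  0.703])]
[148 144 144 135 103  89 137 140 139 144 142 144 108  91 147 149 148 152
 150] [149 149 151 151 108 121 143 141 141 141 142 140  84 131 147 146 150 151]
```

View pics/crop_t.png

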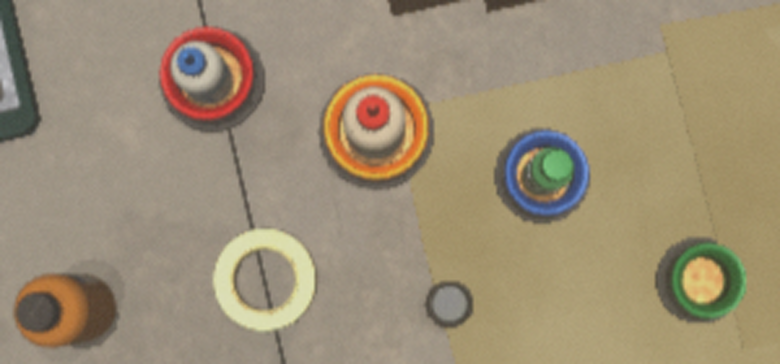

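View pics/crop_s.png

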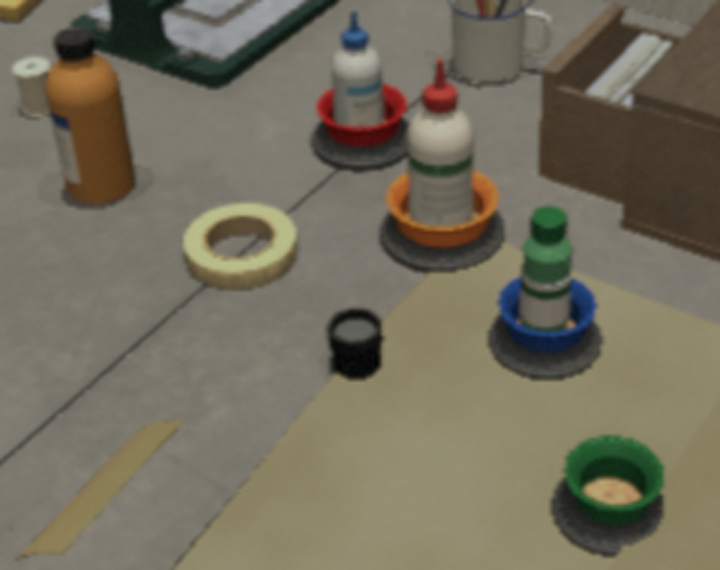

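The top crop gives these full-image positions: ethanol cap (185,279.6), blue tip (243.5,183), red tip (313,203) and green cap (384.6,223). I'll use the known heights and cross-check with the scene view.

```bash
python3 - <<'E'
from h import *
T={"eth":((185,279.6),.149,(180+75/3,155+38/3)),"water":((243.5,183.1),.133,(180+353/3,155+15/3)),"paste":((313.1,203.1),.167,(180+440/3,155+62/3)),"small":((384.6,223.1),.12,(180+548/3,155+216/3))}
for k,(t,z,s) in T.items(): print(k,onz("top",t,z).round(4),onz("scene",s,z).round(4))
print("loupe",onz("top",(342.5,276.5),.038))
# stand lips in scene
for k,s in {"green":(614,467),"blue":(547,304),"red":(362,108),"orange":(442,203)}.items(): print(k,onz("scene",(180+s[0]/3,155+s[1]/3),.04).round(4))
from scipy.spatial.transform import Rotation as R
print(R.from_quat(robot.get_obs()["tool_rot"]).as_matrix().round(3))
E
```

```text
eth [0.4397 0.1577] [0.4353 0.1517]
water [0.6413 0.0499] [0.6369 0.0461]
paste [ 0.5989 -0.096 ] [ 0.5976 -0.1016]
small [ 0.5673 -0.2455] [ 0.5627 -0.2468]
loupe [ 0.45218989 -0.1640304 ]
green [ 0.478  -0.3874]
blue [ 0.5637 -0.2492]
red [0.6399 0.0441]
orange [ 0.5938 -0.1065]
[[-0.001  0.425  0.905]
 [-0.002  0.905 -0.425]
 [-1.    -0.002 -0.   ]]
```

```bash
python3 -m inch '[[[0,0,0,-0.11,1],[0,0,0,-0.11,1],[0,0,0,-0.11,1],[0,0,0,-0.11,1],[0,-2,1,0,1],[0,-3,1,0,1],[0,-3.5,1.5,0,1],[0,-3.5,1.5,0,1]]]'
python3 -m inch '[[[0,-3.5,1.5,0,1],[0,-3.5,1.5,0,1],[0,-3.5,1.5,0,1],[0,-3.5,1.5,0,1],[0,-3.5,1.5,0,1],[0,-3.5,1.5,0,1],[0,-3.5,1.5,0,1],[0,-3.5,1.5,0,1]]]'
```

```text
time: 0.77
position: [0.315, 0.4477, 0.2281]
tool_rot: [-0.013, 0.709, 0.011, 0.705]
ft_force: [1.0, 0.3, -0.3]
grip_width: 0.0869
time: 1.43
position: [0.446, 0.1587, 0.2263]
tool_rot: [-0.016, 0.71, 0.012, 0.703]
ft_force: [0.1, 0.3, 0.1]
grip_width: 0.0866
```

```bash
python3 -m inch '[[[0,-3.5,1,0.03,1],[0,-3.5,1,0,1],[0,-3.5,1,0,1],[0,-3.5,1,0,1],[0,-3.5,1,0,1],[0,-3.5,1,0,1],[0,-3.5,1,0,1],[0,-3.5,1,0,1]]]'
python3 -m inch '[[[0,-3.5,1,0,1],[0,-3.5,1,0,1],[0,-2,1,0,1],[0,-1,0.5,0,1],[0,0,0,0,1],[0,0,0,0,1]]]'; python3 -c "
from h import *
from scipy.spatial.transform import Rotation as R
o=robot.get_obs();print(o['position'].round(4),R.from_quat(o['tool_rot']).as_matrix().round(3))"
```

```text
time: 2.1
position: [0.5306, -0.1354, 0.2249]
tool_rot: [-0.003, 0.711, 0.001, 0.703]
ft_force: [1.3, 0.5, 0.8]
grip_width: 0.0869
time: 2.6
position: [0.5671, -0.2503, 0.2214]
tool_rot: [0.0, 0.712, -0.003, 0.702]
ft_force: [-0.2, -0.2, 0.8]
grip_width: 0.0868
[ 0.5671 -0.2503  0.2214] [[-0.013  0.005  1.   ]
 [-0.004  1.    -0.005]
 [-1.    -0.004 -0.013]]
```

```bash
python3 -m inch '[[[2,0.4,0,0,1],[3,0,0,0,1],[3,0,0,0,1],[1,0,0,0,1],[0,0,0,0,1]]]'; python3 - <<'E'
from h import *
cv2.imwrite("pics/t1.png",cv2.resize(camera("top")[170:290,330:480],None,fx=4,fy=4)[:,:,::-1]);a=camera("scene")
cv2.imwrite("pics/s1.png",cv2.resize(a[180:330,290:430],None,fx=4,fy=4)[:,:,::-1])
A=cv2.hconcat([cv2.imread("pics/t1.png"),cv2.resize(cv2.imread("pics/s1.png"),(448,480))]);cv2.imwrite("pics/c1.png",cv2.resize(A,None,fx=.75,fy=.75))
print(robot.get_obs()["position"])
E
```

```text
time: 3.02
position: [0.565, -0.2412, 0.1306]
tool_rot: [-0.001, 0.712, -0.002, 0.703]
ft_force: [0.0, 0.0, 0.3]
grip_width: 0.0869
[ 0.56619485 -0.24203728  0.13267316]
```

View pics/c1.png

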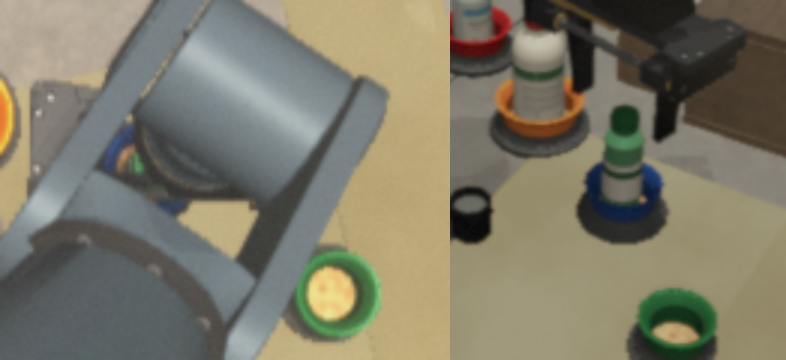

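The scene crop shows the finger tips at (580,90) and (665,135), straddling the green cap at (625,110), so they are aligned. The arm hides the bottle in the top view. I'll descend and grip.

```bash
python3 -m inch '[[[2,-0.2,0,0,1],[2,0,0,0,1],[1.5,0,0,0,1],[0.5,0,0,0,1],[0,0,0,0,1]]]'
python3 -m inch '[[[0,0,0,0,0],[0,0,0,0,0],[0,0,0,0,0],[0,0,0,0,0],[0,0,0,0,0],[0,0,0,0,0]]]' 20
```

```text
time: 3.53
position: [0.5729, -0.2468, 0.0817]
tool_rot: [-0.006, 0.705, -0.005, 0.71]
ft_force: [0.8, 0.1, 0.3]
grip_width: 0.0871
time: 4.03
position: [0.5767, -0.2487, 0.0888]
tool_rot: [-0.009, 0.701, -0.007, 0.713]
ft_force: [0.1, 1.4, 0.8]
grip_width: 0.055
```

```bash
python3 -m inch '[[[1,0.2,-0.6,0,0.55],[0.7,0,-0.5,0,0.5],[0.1,0,-0.1,0,0.5]]]';python3 -m inch '[[[0.1,0,-0.1,0,0],[0.1,0,0,0,0],[0.1,0,0,0,0],[0.1,0,0,0,0],[0.1,0,0,0,0]]]'
```

```text
time: 4.28
position: [0.566, -0.2479, 0.0716]
tool_rot: [-0.01, 0.7, -0.008, 0.714]
ft_force: [-0.8, 0.5, 0.1]
grip_width: 0.0454
time: 4.7
position: [0.5653, -0.246, 0.0682]
tool_rot: [-0.007, 0.7, -0.007, 0.714]
ft_force: [-1.1, 1.8, 4.0]
grip_width: 0.0362
```

```bash
python3 -m inch '[[[-1,0,0,0,0],[-2,0,0,0,0],[-2,0,0,0,0],[-1,-1,-0.6,0,0],[0,-2,-1.2,0,0],[0,-2.5,-1.6,0,0],[0,-2.5,-1.6,0,0],[0,-2.5,-1.6,0,0]]]'
python3 -m inch '[[[0,-2.5,-1.6,0,0],[0,-1,-0.6,0,0],[0,0,0,0,0],[0,0,0,0,0]]]'
cat > look.py <<'E'
import sys;from h import *
from scipy.spatial.transform import Rotation as R
n=sys.argv[1];S=[("scene",(260,130,440,360)),("top",(220,150,480,300))]
L=[]
for c,(a,b,d,e) in S:
    f=420/(e-b);L.append(cv2.resize(camera(c)[b:e,a:d],None,fx=f,fy=f,interpolation=cv2.INTER_CUBIC))
A=cv2.hconcat(L);A=cv2.resize(A,None,fx=min(1,800/A.shape[1]),fy=min(1,800/A.shape[1]));cv2.imwrite(f"pics/{n}.png",A[:,:,::-1])
o=robot.get_obs();print(o["time"],o["position"].round(4),o["grip_width"].round(4));print(R.from_quat(o["tool_rot"]).as_matrix().round(3))
E
python3 look.py l2
```

```text
time: 5.37
position: [0.4994, -0.3518, 0.1358]
tool_rot: [-0.014, 0.698, -0.004, 0.716]
ft_force: [1.0, 0.5, -1.2]
grip_width: 0.0357
time: 5.7
position: [0.472, -0.3976, 0.1381]
tool_rot: [-0.013, 0.698, -0.01, 0.716]
ft_force: [0.3, 0.1, -0.5]
grip_width: 0.0359Traceback (most recent call last):
  File "look.py", line 8, in <module>
    o=robot.get_obs();print(o["time"],o["position"].round(4),o["grip_width"].round(4));print(R.from_quat(o["tool_rot"]).as_matrix().round(3))
                                                             ^^^^^^^^^^^^^^^^^^^^^
AttributeError: 'float' object has no attribute 'round'
```

View pics/l2.png

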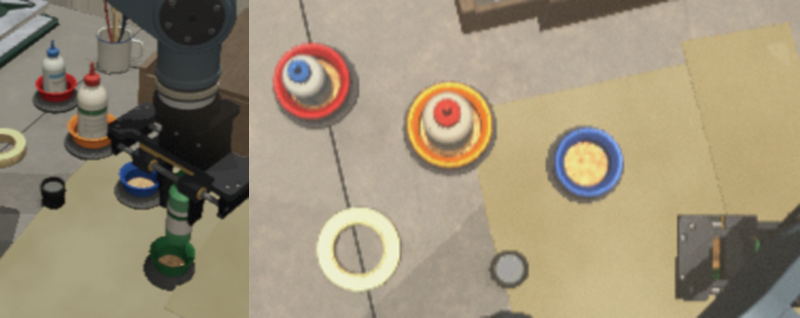

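```bash
sed -i 's/o\["grip_width"\].round(4)/round(o["grip_width"],4)/; s/S=\[.*$/S=[("scene",tuple(map(int,sys.argv[2:6])))]+([("top",tuple(map(int,sys.argv[6:10])))] if len(sys.argv)>6 else [])/' look.py
python3 -m inch '[[[0.8,0.5,0.3,0,0],[0.8,0.4,0.3,0,0],[0.8,0.1,0,0,0],[0.3,0,0,0,0],[0,0,0,0,0]]]'
python3 look.py l3 340 240 430 350
python3 - <<'E'
from h import *
from scipy.spatial.transform import Rotation as R
o=robot.get_obs();M=R.from_quat(o["tool_rot"]).as_matrix();b=o["position"]+M[:,0]*.058;print("bottom",b.round(4))
c=camera_info("scene")
for p in(b,[.4785,-.3873,.04],[.4785,-.3873,b[2]]):print(((cv2.projectPoints(np.array([p],float),c["rvec"],c["tvec"],c["camera_matrix"],None)[0].ravel()-[340,240])*420/110).round(0))
im=camera("top")
c=blob(im,(105,120,30),(128,255,255),(350,200,410,255))[0];e=cv2.fitEllipse(cv2.convexHull(c));print("blue",e,onz("top",e[0],.04))
E
```

```text
time: 6.22
position: [0.4827, -0.3798, 0.1072]
tool_rot: [-0.015, 0.698, -0.005, 0.715]
ft_force: [-0.2, 0.0, -0.4]
grip_width: 0.0361
6.2667 [ 0.4825 -0.3796  0.1072] 0.0358
[[ 0.024 -0.014  1.   ]
 [-0.027  1.     0.015]
 [-0.999 -0.027  0.024]]
bottom [ 0.4839 -0.3812  0.0493]
[170. 244.]
[171. 269.]
[172. 256.]
blue ((379.2374572753906, 226.4188995361328), (29.1514835357666, 30.292098999023438), 133.89752197265625) [ 0.56720871 -0.24418976]
```

View pics/l3.png

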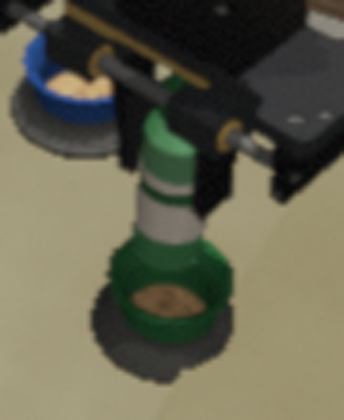

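The bottle's lower end is at about (168,258) and the lip centre at (171,271), matching the projection. The computed correction is about −5 mm in x and −6 mm in y.

```bash
python3 -m inch '[[[0.2,-0.5,-0.4,0,0],[0.5,-0.1,-0.1,0,0],[0.6,0,0,0,0],[0,0,0,0,0]]]'
```

```text
time: 6.65
position: [0.4781, -0.3885, 0.0947]
tool_rot: [-0.016, 0.698, -0.006, 0.716]
ft_force: [-1.2, -0.5, -0.9]
grip_width: 0.0359
```

```bash
python3 -m inch '[[[0.5,0.2,-0.1,0,0],[0.6,0,0,0,0],[0.6,0,0,0,0],[0.5,0,0,0,0],[0.2,0,0,0,0],[0,0,0,0,0]]]'
```

```text
time: 7.15
position: [0.4774, -0.3879, 0.068]
tool_rot: [-0.015, 0.698, -0.007, 0.716]
ft_force: [-0.1, 1.2, 3.8]
grip_width: 0.0357
```

```bash
python3 -m inch '[[[0.1,0,0,0,0],[0,0,0,0,0.5],[0,0,0,0,0.7],[0,0,0,0,0.7]]]'; python3 -m inch '[[[0,0,0,0,1],[0,0,0,0,1],[0,0,0,0,1],[-1,0,0,0,1],[-3,0,0,0,1],[-3.5,0,0,0,1],[-3.5,0,0,0,1],[-3.5,0,0,0,1]]]'; python3 look.py l4 260 130 440 360
```

```text
time: 7.48
position: [0.4783, -0.3877, 0.0684]
tool_rot: [-0.015, 0.697, -0.007, 0.717]
ft_force: [0.5, 0.4, 0.1]
grip_width: 0.0483
time: 8.15
position: [0.4702, -0.3795, 0.2109]
tool_rot: [-0.01, 0.702, -0.001, 0.712]
ft_force: [0.5, -0.7, 0.5]
grip_width: 0.0862
8.2 [ 0.4733 -0.3828  0.2191] 0.0865
[[ 0.024 -0.012  1.   ]
 [-0.027  1.     0.013]
 [-0.999 -0.027  0.024]]
```

View pics/l4.png

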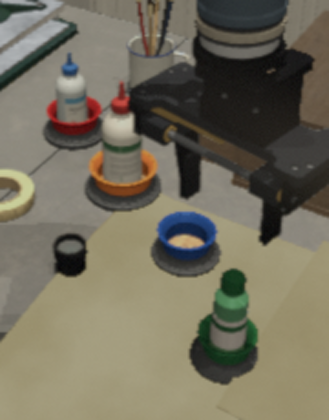

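Small bottle is standing upright in the green stand at (230,310) in the crop. Next is the water bottle.

```bash
python3 -m inch '[[[-0.3,2,0.8,0,1],[-0.1,3.5,1.35,0,1],[-0.1,3.5,1.35,0,1],[-0.1,3.5,1.35,0,1],[-0.1,3.5,1.35,0,1],[0,3.5,1.35,0,1],[0,3.5,1.35,0,1],[0,3.5,1.35,0,1]]]'
python3 -m inch '[[[0,3.5,1.35,0,1],[0,3.5,1.35,0,1],[0,3.5,1.35,0,1],[0,2,0.8,0,1],[0,0,0,0,1],[0,0,0,0,1]]]'
```

```text
time: 8.87
position: [0.5788, -0.12, 0.2327]
tool_rot: [-0.016, 0.691, -0.019, 0.722]
ft_force: [1.1, -0.9, 0.1]
grip_width: 0.0869
time: 9.37
position: [0.6309, 0.0201, 0.2321]
tool_rot: [-0.019, 0.689, -0.015, 0.725]
ft_force: [-0.2, -0.3, 0.4]
grip_width: 0.0868
```

```bash
python3 -m inch '[[[1,2,0.1,0,1],[2,0.9,0,0,1],[2,0.1,0,0,1],[1,0,0,0,1],[0,0,0,0,1]]]'; cat > go.py <<'E'
import sys;from h import *
from scipy.spatial.transform import Rotation as R
o=robot.get_obs();M=R.from_quat(o["tool_rot"]).as_matrix();t=np.array(list(map(float,sys.argv[1:4])))
L=float(sys.argv[4]) if len(sys.argv)>4 else 0
print(round(o["time"],2),"tcp",o["position"].round(4),"down axis",M[:,0].round(3),"yaw",round(float(np.arctan2(-M[0,1],M[1,1])),3))
p=o["position"]+M[:,0]*L;print("pt",p.round(4),"tool shift cm",(M.T@(t-p)*100).round(2),"F",o["ft_force"].round(1))
E
python3 go.py .64 .049 .079
```

```text
time: 9.78
position: [0.6354, 0.0431, 0.1727]
tool_rot: [-0.019, 0.687, -0.017, 0.726]
ft_force: [0.3, -0.3, -0.3]
grip_width: 0.0868
9.78 tcp [0.6354 0.0431 0.1727] down axis [ 0.056 -0.051 -0.997] yaw 0.001
pt [0.6354 0.0431 0.1727] tool shift cm [ 9.34  1.07 -0.07] F [ 0.3 -0.3 -0.3]
```

```bash
python3 -m inch '[[[2,0.9,0,0,1],[2,0.2,0,0,1],[2,0,0,0,1],[1,0,0,0,1],[0.3,0,0,0,1]]]'; python3 go.py .64 .049 .079
```

```text
time: 10.2
position: [0.6429, 0.0435, 0.1026]
tool_rot: [-0.017, 0.684, -0.021, 0.729]
ft_force: [-0.5, 0.0, -0.1]
grip_width: 0.087
10.2 tcp [0.6429 0.0435 0.1026] down axis [ 0.064 -0.054 -0.996] yaw -0.007
pt [0.6429 0.0435 0.1026] tool shift cm [ 2.31  0.67 -0.44] F [-0.5  0.  -0.1]
```

```bash
python3 -m inch '[[[1,0.5,-0.4,0,1],[1,0.2,-0.2,0,0.7],[0.2,0,0,0,0.65],[0.05,0,0,0,0.6],[0.05,0,0,0,0.6]]]'; python3 go.py .64 .049 .079
```

```text
time: 10.62
position: [0.6394, 0.0478, 0.0796]
tool_rot: [-0.016, 0.682, -0.022, 0.73]
ft_force: [0.2, -0.2, -0.3]
grip_width: 0.068
10.62 tcp [0.6394 0.0478 0.0796] down axis [ 0.068 -0.054 -0.996] yaw -0.01
pt [0.6394 0.0478 0.0796] tool shift cm [0.06 0.13 0.05] F [ 0.2 -0.2 -0.3]
```

```bash
python3 -m inch '[[[0,0,0,0,0.4],[0,0,0,0,0],[0.05,0,0,0,0],[0.05,0,0,0,0],[0.05,0,0,0,0],[0,0,0,0,0]]]' 20; python3 go.py .64 .049 .079; python3 -m inch '[[[-0.5,0,0,0,0],[-1,0,0,0,0],[-2,0,0,0,0],[-2,0,0,0,0],[-1,0,0,0,0],[0,0,0,0,0]]]'; python3 look.py l5 230 120 380 280
```

```text
time: 11.12
position: [0.6412, 0.0485, 0.0807]
tool_rot: [-0.017, 0.681, -0.022, 0.732]
ft_force: [-0.3, 0.3, -0.2]
grip_width: 0.0457
11.12 tcp [0.6412 0.0485 0.0807] down axis [ 0.072 -0.054 -0.996] yaw -0.009
pt [0.6412 0.0485 0.0807] tool shift cm [ 0.16  0.06 -0.14] F [-0.3  0.3 -0.2]
time: 11.62
position: [0.6343, 0.0518, 0.1477]
tool_rot: [-0.017, 0.683, -0.022, 0.73]
ft_force: [-0.1, -0.2, -2.0]
grip_width: 0.0458
11.6667 [0.6342 0.0517 0.1471] 0.0458
[[ 0.066  0.009  0.998]
 [-0.054  0.999 -0.005]
 [-0.996 -0.054  0.066]]
```

View pics/l5.png

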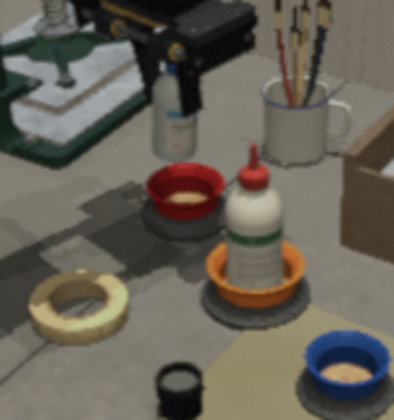

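```bash
python3 -m inch '[[[0,-1,-1,0,0],[0,-2.3,-2.5,0,0],[0,-2.3,-2.5,0,0],[0,-2.3,-2.5,0,0],[0,-2.3,-2.5,0,0],[0,-2.3,-1,0,0],[0,-2.5,0,0,0],[0,-2.5,0,0,0]]]'
python3 -m inch '[[[0,-2.5,0.5,0,0],[0,-2.5,1,0,0],[0,-2,1.5,0,0],[0,-2,1.5,0,0],[0,0,0,0,0]]]'; python3 go.py .567 -.244 .05 .0707;python3 look.py l6 300 170 420 310
```

```text
time: 12.33
position: [0.5045, -0.121, 0.1423]
tool_rot: [-0.018, 0.686, -0.016, 0.727]
ft_force: [0.9, -0.1, -1.8]
grip_width: 0.0459
time: 12.75
position: [0.5463, -0.2196, 0.1451]
tool_rot: [-0.015, 0.688, -0.018, 0.725]
ft_force: [1.7, -0.6, -1.3]
grip_width: 0.0456
12.75 tcp [ 0.5463 -0.2196  0.1451] down axis [ 0.052 -0.046 -0.998] yaw -0.005
pt [ 0.5499 -0.2228  0.0745] tool shift cm [ 2.63 -1.99  1.58] F [ 1.7 -0.6 -1.3]
12.8 [ 0.5439 -0.2172  0.1443] 0.0461
[[ 0.047  0.005  0.999]
 [-0.043  0.999 -0.003]
 [-0.998 -0.043  0.048]]
```

```bash
python3 -m inch '[[[0,-1.5,1.2,0,0],[0,-1,1,0,0],[0.5,-0.2,0.1,0,0],[0.5,0,0,0,0],[0,0,0,0,0]]]'; python3 go.py .567 -.244 .05 .0707;python3 look.py l6 310 170 410 290; python3 - <<'E'
from h import *
c=camera_info("scene")
for p in([.567,-.244,.04],):print(((cv2.projectPoints(np.array([p],float),c["rvec"],c["tvec"],c["camera_matrix"],None)[0].ravel()-[310,170])*420/120).round(0))
E
```

```text
time: 13.22
position: [0.5617, -0.2403, 0.1305]
tool_rot: [-0.011, 0.695, -0.013, 0.719]
ft_force: [-0.1, 0.3, -1.0]
grip_width: 0.0457
13.22 tcp [ 0.5617 -0.2403  0.1305] down axis [ 0.035 -0.034 -0.999] yaw -0.004
pt [ 0.5642 -0.2427  0.0599] tool shift cm [ 1.   -0.1   0.25] F [-0.1  0.3 -1. ]
13.2667 [ 0.5614 -0.2399  0.1306] 0.0456
[[ 0.034  0.004  0.999]
 [-0.033  0.999 -0.003]
 [-0.999 -0.033  0.034]]
[181. 296.]
```

View pics/l6.png

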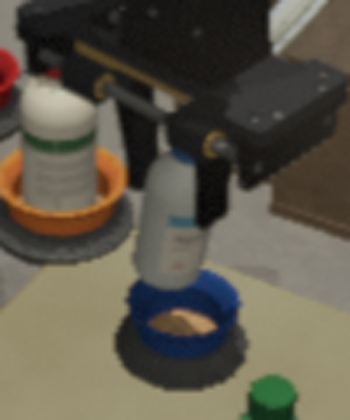

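```bash
python3 - <<'E'
from h import *
f=lambda u,v:(310+u/3.5,170+v/3.5)
print("bottom",onz("scene",f(169,275),.0605),"lip",onz("scene",f(185,297),.04),"upper",onz("scene",f(183,165),.13))
E
```

```text
bottom [ 0.55831079 -0.24117285] lip [ 0.56817974 -0.24662937] upper [ 0.57730336 -0.2314955 ]
```

The bottle's underside is at about (169,275) and the lip centre at (185,297). That puts the bottle about 9 mm short in x and 4 mm off in y, which agrees with the kinematic estimate.

```bash
python3 -m inch '[[[0.2,-0.3,0.6,0,0],[0.7,-0.1,0.2,0,0],[0.7,0,0,0,0],[0.3,0,0,0,0],[0,0,0,0,0]]]'; python3 go.py .567 -.244 .0807 0
```

```text
time: 13.68
position: [0.5687, -0.2416, 0.1094]
tool_rot: [-0.01, 0.696, -0.011, 0.718]
ft_force: [-0.4, -0.4, -1.0]
grip_width: 0.0459
13.68 tcp [ 0.5687 -0.2416  0.1094] down axis [ 0.031 -0.031 -0.999] yaw -0.002
pt [ 0.5687 -0.2416  0.1094] tool shift cm [ 2.87 -0.15 -0.26] F [-0.4 -0.4 -1. ]
```

```bash
python3 -m inch '[[[0.4,-0.3,0,0,0],[0.6,0,0,0,0],[0.6,0,0,0,0],[0.6,0,0,0,0],[0.4,0,0,0,0],[0.2,0,0,0,0]]]'; python3 go.py .567 -.244 .0807 0
```

```text
time: 14.18
position: [0.5712, -0.2505, 0.0844]
tool_rot: [-0.014, 0.694, -0.014, 0.719]
ft_force: [-0.3, 0.1, -0.4]
grip_width: 0.0453
14.18 tcp [ 0.5712 -0.2505  0.0844] down axis [ 0.036 -0.04  -0.999] yaw 0.0
pt [ 0.5712 -0.2505  0.0844] tool shift cm [ 0.32  0.66 -0.43] F [-0.3  0.1 -0.4]
```

```bash
python3 -m inch '[[[0.2,0.3,-0.2,0,0],[0.3,0.1,-0.1,0,0],[0.1,0,0,0,0],[0.05,0,0,0,0]]]'; python3 go.py .567 -.244 .0807 0
```

```text
time: 14.52
position: [0.5689, -0.2455, 0.0801]
tool_rot: [-0.014, 0.693, -0.014, 0.72]
ft_force: [-1.0, -1.8, 0.7]
grip_width: 0.0449
14.52 tcp [ 0.5689 -0.2455  0.0801] down axis [ 0.038 -0.039 -0.999] yaw -0.0
pt [ 0.5689 -0.2455  0.0801] tool shift cm [-0.08  0.15 -0.19] F [-1.  -1.8  0.7]
```

```bash
python3 -m inch '[[[0.1,0,0,0,0.55],[0,0,0,0,0.65],[0,0,0,0,0.8],[0,0,0,0,0.9]]]';  python3 -m inch '[[[0,0,0,0,1],[0,0,0,0,1],[-1,0,0,0,1],[-3,0,0,0,1],[-3.5,0,0,0,1],[-3.5,0,0,0,1],[-3.5,0,0,0,1],[-0.5,0,0,0,1]]]'; python3 go.py .6 -.096 .22; python3 look.py l7 310 170 410 290
```

```text
time: 14.85
position: [0.5694, -0.2445, 0.0787]
tool_rot: [-0.014, 0.693, -0.014, 0.721]
ft_force: [0.2, 0.1, -1.0]
grip_width: 0.0603
time: 15.52
position: [0.5617, -0.2376, 0.2321]
tool_rot: [-0.011, 0.696, -0.012, 0.718]
ft_force: [0.5, -0.6, 1.3]
grip_width: 0.0867
15.52 tcp [ 0.5617 -0.2376  0.2321] down axis [ 0.031 -0.032 -0.999] yaw -0.001
pt [ 0.5617 -0.2376  0.2321] tool shift cm [ 0.87 14.19  3.79] F [ 0.5 -0.6  1.3]
15.5667 [ 0.5612 -0.2373  0.231 ] 0.0867
[[ 0.03   0.001  1.   ]
 [-0.032  1.    -0.   ]
 [-0.999 -0.032  0.03 ]]
```

View pics/l7.png

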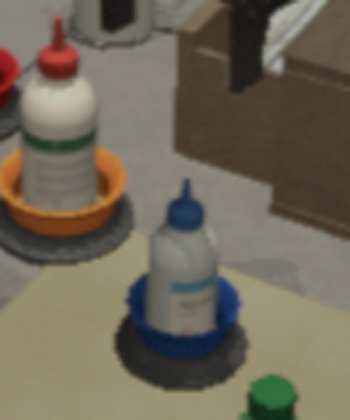

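Water bottle is standing upright in the blue stand, with the nozzle tip at (187,182). Next is the paste bottle.

```bash
python3 -c "
from h import *
print(onz('scene',(310+187/3.5,170+182/3.5),.133))"
python3 -m inch '[[[0,1.5,0.4,0,1],[0,3,0.9,0,1],[0,3,0.9,0,1],[0,3,0.9,0,1],[0,2,0.4,0,1],[0.3,0.8,0.1,0,1],[0.3,0,0,0,1],[0,0,0,0,1]]]'; python3 go.py .598 -.098 .112
```

```text
[ 0.56339218 -0.24750038]
time: 16.23
position: [0.5953, -0.101, 0.2176]
tool_rot: [-0.009, 0.698, -0.013, 0.715]
ft_force: [-0.2, -0.3, 0.8]
grip_width: 0.0868
16.23 tcp [ 0.5953 -0.101   0.2176] down axis [ 0.024 -0.032 -0.999] yaw -0.006
pt [ 0.5953 -0.101   0.2176] tool shift cm [10.55  0.63  0.02] F [-0.2 -0.3  0.8]
```

```bash
python3 -m inch '[[[1,0.5,0,0,1],[2,0.1,0,0,1],[2,0,0,0,1],[2,0,0,0,1],[1,0,0,0,1],[0.2,0,0,0,1]]]'; python3 go.py .598 -.098 .112
```

```text
time: 16.73
position: [0.5961, -0.1042, 0.1293]
tool_rot: [-0.007, 0.698, -0.017, 0.715]
ft_force: [-0.3, 0.5, 0.5]
grip_width: 0.087
16.73 tcp [ 0.5961 -0.1042  0.1293] down axis [ 0.024 -0.034 -0.999] yaw -0.014
pt [ 0.5961 -0.1042  0.1293] tool shift cm [1.71 0.68 0.14] F [-0.3  0.5  0.5]
```

```bash
python3 -m inch '[[[0.7,0.5,0.1,0,1],[0.6,0.2,0,0,0.75],[0.1,0,0,0,0.7],[0,0,0,0,0.7]]]'; python3 go.py .598 -.098 .112
```

```text
time: 17.07
position: [0.5975, -0.0991, 0.1135]
tool_rot: [-0.006, 0.699, -0.018, 0.715]
ft_force: [-0.2, -0.2, -0.0]
grip_width: 0.0744
17.07 tcp [ 0.5975 -0.0991  0.1135] down axis [ 0.023 -0.034 -0.999] yaw -0.017
pt [ 0.5975 -0.0991  0.1135] tool shift cm [0.15 0.12 0.04] F [-0.2 -0.2 -0. ]
```

```bash
python3 -m inch '[[[0.1,0.1,0,0,0.4],[0,0,0,0,0],[0,0,0,0,0],[0,0,0,0,0],[0,0,0,0,0],[0,0,0,0,0]]]' 25; python3 go.py .598 -.098 .112
```

```text
time: 17.57
position: [0.599, -0.0978, 0.115]
tool_rot: [-0.007, 0.697, -0.018, 0.717]
ft_force: [0.3, 0.6, -1.8]
grip_width: 0.0512
17.57 tcp [ 0.599  -0.0978  0.115 ] down axis [ 0.028 -0.035 -0.999] yaw -0.016
pt [ 0.599  -0.0978  0.115 ] tool shift cm [ 0.29 -0.01 -0.11] F [ 0.3  0.6 -1.8]
```

```bash
python3 -m inch '[[[0,0,0,0,0.7],[0.2,0,-0.1,0,0.7],[0.2,0,0,0,0.7],[0.05,0,0,0,0.7]]]'; python3 go.py .598 -.098 .112;  python3 -m inch '[[[0.05,0,0,0,0],[0.05,0,0,0,0],[0.05,0,0,0,0],[0.03,0,0,0,0],[0,0,0,0,0]]]' 25; python3 go.py .598 -.098 .112
```

```text
time: 17.9
position: [0.5985, -0.0979, 0.1109]
tool_rot: [-0.007, 0.696, -0.018, 0.717]
ft_force: [-0.1, 0.5, 0.0]
grip_width: 0.0603
17.9 tcp [ 0.5985 -0.0979  0.1109] down axis [ 0.029 -0.035 -0.999] yaw -0.016
pt [ 0.5985 -0.0979  0.1109] tool shift cm [-0.12 -0.01 -0.05] F [-0.1  0.5  0. ]
time: 18.32
position: [0.5992, -0.0976, 0.1097]
tool_rot: [-0.007, 0.696, -0.018, 0.718]
ft_force: [-0.1, -0.1, 0.6]
grip_width: 0.0513
18.32 tcp [ 0.5992 -0.0976  0.1097] down axis [ 0.031 -0.035 -0.999] yaw -0.016
pt [ 0.5992 -0.0976  0.1097] tool shift cm [-0.24 -0.05 -0.11] F [-0.1 -0.1  0.6]
```

```bash
python3 -m inch '[[[-0.5,0,0,0,0],[-1,0,0,0,0],[-1.5,0,0,0,0],[-2,0,0,0,0],[-1.5,0,0,0,0],[0,1,0.3,0,0],[0,2,0.6,0,0],[0,2.5,0.8,0,0]]]'; python3 -m inch '[[[0,2.5,0.8,0,0],[0,2.5,0.8,0,0],[0,2,0.7,0,0],[0,1,0.3,0,0],[0,0,0,0,0],[0,0,0,0,0]]]'; python3 go.py .647 .053 .1097
```

```text
time: 18.98
position: [0.613, -0.0436, 0.1763]
tool_rot: [-0.005, 0.698, -0.021, 0.716]
ft_force: [0.5, 0.9, -1.3]
grip_width: 0.0515
time: 19.48
position: [0.6409, 0.047, 0.1713]
tool_rot: [-0.006, 0.699, -0.019, 0.715]
ft_force: [-0.5, -0.0, -1.8]
grip_width: 0.0514
19.48 tcp [0.6409 0.047  0.1713] down axis [ 0.022 -0.035 -0.999] yaw -0.019
pt [0.6409 0.047  0.1713] tool shift cm [6.15 0.82 0.45] F [-0.5 -0.  -1.8]
```

```bash
python3 -m inch '[[[0.2,0.4,0.3,0,0],[0.6,0.2,0.1,0,0],[0.6,0,0,0,0],[0.4,0,0,0,0],[0,0,0,0,0]]]'; python3 go.py .6455 .051 .1097; python3 look.py l8 255 140 355 260
```

```text
time: 19.9
position: [0.6442, 0.0487, 0.1505]
tool_rot: [-0.005, 0.7, -0.021, 0.714]
ft_force: [-0.4, -0.8, -2.3]
grip_width: 0.0514
19.9 tcp [0.6442 0.0487 0.1505] down axis [ 0.019 -0.036 -0.999] yaw -0.023
pt [0.6442 0.0487 0.1505] tool shift cm [4.07 0.38 0.05] F [-0.4 -0.8 -2.3]
19.95 [0.6442 0.0485 0.1508] 0.0514
[[ 0.019  0.023  1.   ]
 [-0.036  0.999 -0.022]
 [-0.999 -0.036  0.02 ]]
```

View pics/l8.png

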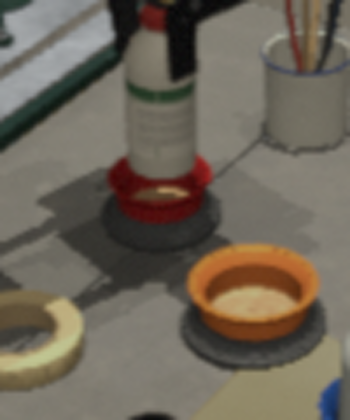

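```bash
python3 - <<'E'
from h import *
f=lambda u,v:(255+u/3.5,140+v/3.5)
print("bottom",onz("scene",f(162,167),.051),"lip",onz("scene",f(160,179),.04))
a=camera("scene")
c=blob(a,(7,150,90),(20,255,255),(255,140,355,260))[0]
h=cv2.cvtColor(camera("top"),cv2.COLOR_RGB2HSV)
print("orange scene bbox",cv2.boundingRect(c))
E
```

```text
bottom [0.6406393  0.04172507] lip [0.63954734 0.04347525]
orange scene bbox (309, 210, 37, 27)
```

Bottle underside at (162,167) and lip centre at (160,179), so they are aligned to about 2 mm. Lowering now.

```bash
python3 -m inch '[[[0.6,0.2,-0.1,0,0],[0.7,0.1,-0.1,0,0],[0.7,0,0,0,0],[0.7,0,0,0,0],[0.5,0,0,0,0],[0,0,0,0,0]]]'; python3 go.py .643 .0505 .1097
```

```text
time: 20.55
position: [0.644, 0.0506, 0.1174]
tool_rot: [-0.005, 0.699, -0.021, 0.715]
ft_force: [-0.3, -0.2, -2.6]
grip_width: 0.0516
20.55 tcp [0.644  0.0506 0.1174] down axis [ 0.023 -0.036 -0.999] yaw -0.023
pt [0.644  0.0506 0.1174] tool shift cm [ 0.77  0.01 -0.12] F [-0.3 -0.2 -2.6]
```

```bash
python3 -m inch '[[[0.4,0,0,0,0],[0.3,0,0,0,0],[0.1,0,0,0,0],[0.05,0,0,0,0],[0.05,0,0,0,0]]]'; python3 go.py .643 .0505 .1097
```

```text
time: 20.97
position: [0.6462, 0.0505, 0.1098]
tool_rot: [-0.005, 0.697, -0.021, 0.717]
ft_force: [-1.8, 0.3, 1.3]
grip_width: 0.0518
20.97 tcp [0.6462 0.0505 0.1098] down axis [ 0.028 -0.037 -0.999] yaw -0.023
pt [0.6462 0.0505 0.1098] tool shift cm [-0.   -0.   -0.32] F [-1.8  0.3  1.3]
```

```bash
python3 -m inch '[[[0.05,0,0,0,0.65],[0.05,0,0,0,0.75],[0,0,0,0,0.9],[0,0,0,0,1],[0,0,0,0,1],[0,0,0,0,1]]]';  python3 -m inch '[[[-1,0,0,0,1],[-3,0,0,0,1],[-3.5,0,0,0,1],[-3,0,0,0,1],[-1,0,0,0,1],[0,0,0,0,1]]]'; python3 go.py .438 .156 .2; python3 -m inch '[[[0,0.7,-1.5,0,1],[0,1.7,-3,0,1],[0,1.7,-3,0,1],[0,1.7,-3,0,1],[0,1.7,-3,0,1],[0,1.7,-3,0,1],[0,1,-2,0,1],[0,0.5,-1,0,1]]]'; python3 go.py .438 .156 .2; python3 look.py l9 170 130 350 260
```

```text
time: 21.47
position: [0.6472, 0.0503, 0.1089]
tool_rot: [-0.005, 0.696, -0.021, 0.718]
ft_force: [0.7, 1.0, -0.2]
grip_width: 0.0814
time: 21.97
position: [0.6426, 0.0545, 0.2286]
tool_rot: [-0.005, 0.698, -0.021, 0.716]
ft_force: [0.2, 0.9, 0.2]
grip_width: 0.087
21.97 tcp [0.6426 0.0545 0.2286] down axis [ 0.025 -0.036 -0.999] yaw -0.023
pt [0.6426 0.0545 0.2286] tool shift cm [  1.97   9.77 -20.74] F [0.2 0.9 0.2]
time: 22.63
position: [0.4422, 0.166, 0.2122]
tool_rot: [-0.003, 0.699, -0.024, 0.715]
ft_force: [0.6, -0.6, -0.1]
grip_width: 0.0871
22.63 tcp [0.4422 0.166  0.2122] down axis [ 0.023 -0.039 -0.999] yaw -0.03
pt [0.4422 0.166  0.2122] tool shift cm [ 1.24 -0.96 -0.42] F [ 0.6 -0.6 -0.1]
22.6833 [0.4403 0.1663 0.2118] 0.0867
[[ 0.019  0.029  0.999]
 [-0.039  0.999 -0.029]
 [-0.999 -0.038  0.021]]
```

View pics/l9.png

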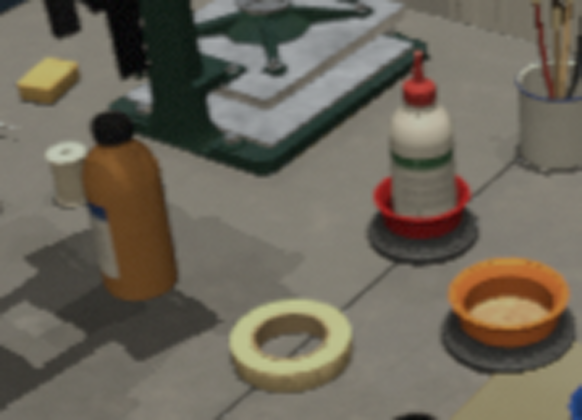

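Paste is upright in the red stand (422,180) and the ethanol bottle is untouched (135,210). The orange stand is empty. Descending on the ethanol bottle.

```bash
python3 go.py .438 .1555 .097; python3 -m inch '[[[0.5,-0.5,0,0,1],[1,-0.1,0,0,1],[1,0,0,0,1],[0.5,0,0,0,1],[0,0,0,0,1]]]'; python3 go.py .438 .1555 .097
```

```text
22.68 tcp [0.4403 0.1663 0.2118] down axis [ 0.019 -0.039 -0.999] yaw -0.029
pt [0.4403 0.1663 0.2118] tool shift cm [11.51 -0.65 -0.44] F [-2.3  0.6 -0. ]
time: 23.1
position: [0.447, 0.1563, 0.1797]
tool_rot: [-0.004, 0.697, -0.024, 0.716]
ft_force: [0.6, -0.0, 0.5]
grip_width: 0.087
23.1 tcp [0.447  0.1563 0.1797] down axis [ 0.026 -0.04  -0.999] yaw -0.029
pt [0.447  0.1563 0.1797] tool shift cm [ 8.24  0.22 -1.12] F [ 0.6 -0.   0.5]
```

```bash
python3 -m inch '[[[0.3,0.2,-0.8,0,1],[1,0.1,-0.3,0,1],[1.5,0,0,0,1],[1.5,0,0,0,1],[1,0,0,0,1]]]'; python3 go.py .438 .1555 .097
```

```text
time: 23.52
position: [0.4426, 0.156, 0.1262]
tool_rot: [-0.002, 0.694, -0.025, 0.72]
ft_force: [-1.5, 0.5, 0.6]
grip_width: 0.0872
23.52 tcp [0.4426 0.156  0.1262] down axis [ 0.036 -0.039 -0.999] yaw -0.034
pt [0.4426 0.156  0.1262] tool shift cm [ 2.9   0.05 -0.57] F [-1.5  0.5  0.6]
```

```bash
python3 -m inch '[[[0.8,0.1,-0.6,0,1],[1,0,-0.1,0,1],[0.6,0,0,0,0.9],[0.1,0,0,0,0.85],[0.05,0,0,0,0.85]]]'; python3 go.py .438 .1555 .097;
```

```text
time: 23.93
position: [0.437, 0.1552, 0.0977]
tool_rot: [-0.002, 0.694, -0.026, 0.719]
ft_force: [0.7, -0.3, 0.4]
grip_width: 0.0767
23.93 tcp [0.437  0.1552 0.0977] down axis [ 0.034 -0.04  -0.999] yaw -0.036
pt [0.437  0.1552 0.0977] tool shift cm [0.07 0.04 0.1 ] F [ 0.7 -0.3  0.4]
```

```bash
python3 -m inch '[[[0,0,0,0,0.7],[0,0,0,0,0.5],[0.05,0,0,0,0],[0.05,0,0,0,0],[0.05,0,0,0,0],[0,0,0,0,0]]]' 25; python3 go.py .438 .1555 .097;
```

```text
time: 24.43
position: [0.4392, 0.1557, 0.0984]
tool_rot: [-0.001, 0.692, -0.026, 0.721]
ft_force: [-0.2, 0.8, -1.9]
grip_width: 0.0611
24.43 tcp [0.4392 0.1557 0.0984] down axis [ 0.04  -0.038 -0.998] yaw -0.036
pt [0.4392 0.1557 0.0984] tool shift cm [ 0.14 -0.02 -0.13] F [-0.2  0.8 -1.9]
```

```bash
python3 -m inch '[[[-0.5,0,0,0,0],[-1,0,0,0,0],[-2,0,0,0,0],[-2,0,0,0,0],[-1.5,0,0,0,0],[0,-1,0.6,0,0],[0,-2,1.3,0,0],[0,-2.5,1.6,0,0]]]'; python3 -m inch '[[[0,-2.5,1.6,0,0],[0,-2.5,1.6,0,0],[0,-2.5,1.6,0,0],[0,-2.5,1.6,0,0],[0,-2.5,1.6,0,0],[0,-2,1.3,0,0],[0,-1,0.6,0,0],[0,0,0,0,0]]]'; python3 go.py .6 -.098 .1084
```

```text
time: 25.1
position: [0.4621, 0.1038, 0.1738]
tool_rot: [-0.004, 0.697, -0.023, 0.716]
ft_force: [0.4, 0.9, -2.7]
grip_width: 0.0616
time: 25.77
position: [0.5593, -0.0658, 0.1828]
tool_rot: [-0.004, 0.698, -0.025, 0.715]
ft_force: [0.3, -0.3, -2.6]
grip_width: 0.0615
25.77 tcp [ 0.5593 -0.0658  0.1828] down axis [ 0.024 -0.041 -0.999] yaw -0.03
pt [ 0.5593 -0.0658  0.1828] tool shift cm [ 7.66 -2.8   3.98] F [ 0.3 -0.3 -2.6]
```

```bash
python3 -m inch '[[[0,-1.2,1.7,0,0],[0,-1.2,1.7,0,0],[0.5,-0.5,0.7,0,0],[0.7,0,0,0,0],[0.5,0,0,0,0],[0,0,0,0,0]]]'; python3 go.py .6 -.098 .1084; python3 look.py l10 280 140 400 260
```

```text
time: 26.27
position: [0.5919, -0.09, 0.1633]
tool_rot: [-0.002, 0.704, -0.022, 0.71]
ft_force: [-0.3, 0.8, -2.9]
grip_width: 0.061
26.27 tcp [ 0.5919 -0.09    0.1633] down axis [ 0.008 -0.033 -0.999] yaw -0.028
pt [ 0.5919 -0.09    0.1633] tool shift cm [ 5.52 -0.6   0.78] F [-0.3  0.8 -2.9]
26.3167 [ 0.5915 -0.0896  0.1635] 0.0612
[[ 0.007  0.028  1.   ]
 [-0.033  0.999 -0.028]
 [-0.999 -0.033  0.008]]
```

View pics/l10.png

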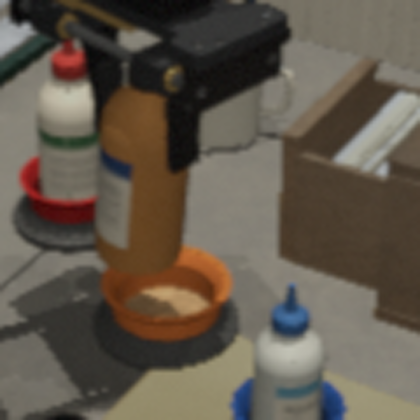

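```bash
python3 - <<'E'
from h import *
f=lambda u,v:(280+u/3.5,140+v/3.5)
print("bottom",onz("scene",f(140,259),.065),"lip",onz("scene",f(167,283),.04))
E
python3 go.py .6 -.098 .1084
```

```text
bottom [ 0.58208521 -0.09386687] lip [ 0.59953392 -0.10188076]
26.32 tcp [ 0.5915 -0.0896  0.1635] down axis [ 0.007 -0.033 -0.999] yaw -0.028
pt [ 0.5915 -0.0896  0.1635] tool shift cm [ 5.54 -0.63  0.83] F [-0.1  0.7 -1.9]
```

The bottle underside is at (140,259) and the lip centre at (167,283). The view asks for +17 mm in x and −8 mm in y, and the kinematics for +12 mm and −9 mm, so I'll use the mean.

```bash
python3 -m inch '[[[0.2,-0.4,0.8,0,0],[0.5,-0.3,0.6,0,0],[0.3,0,0,0,0],[0.1,0,0,0,0],[0,0,0,0,0]]]'; python3 go.py .602 -.098 .1084; python3 look.py l11 280 140 400 260
```

```text
time: 26.73
position: [0.6047, -0.0954, 0.1514]
tool_rot: [-0.002, 0.705, -0.02, 0.709]
ft_force: [-0.9, 0.3, -2.7]
grip_width: 0.0612
26.73 tcp [ 0.6047 -0.0954  0.1514] down axis [ 0.005 -0.031 -0.999] yaw -0.025
pt [ 0.6047 -0.0954  0.1514] tool shift cm [ 4.3  -0.14 -0.29] F [-0.9  0.3 -2.7]
26.7833 [ 0.6046 -0.0953  0.1514] 0.0612
[[ 0.005  0.025  1.   ]
 [-0.031  0.999 -0.025]
 [-0.999 -0.031  0.005]]
```

View pics/l11.png

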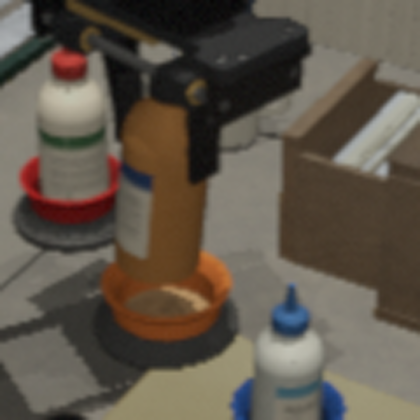

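```bash
python3 - <<'E'
from h import *
f=lambda u,v:(280+u/3.5,140+v/3.5)
print("bottom",onz("scene",f(159,268),.053),"lip",onz("scene",f(167,283),.04))
E
python3 -m inch '[[[0.5,-0.2,0,0,0],[0.6,0,0,0,0],[0.6,0,0,0,0],[0,0,0,0,0]]]'; python3 go.py .602 -.098 .1084
```

```text
bottom [ 0.5954666  -0.09831712] lip [ 0.59953392 -0.10188076]
time: 27.12
position: [0.6046, -0.0982, 0.1335]
tool_rot: [-0.002, 0.705, -0.02, 0.709]
ft_force: [-0.2, 0.5, -2.5]
grip_width: 0.0614
27.12 tcp [ 0.6046 -0.0982  0.1335] down axis [ 0.006 -0.032 -0.999] yaw -0.026
pt [ 0.6046 -0.0982  0.1335] tool shift cm [ 2.51  0.09 -0.27] F [-0.2  0.5 -2.5]
```

```bash
python3 -m inch '[[[0.5,0,0.1,0,0],[0.6,0,0,0,0],[0.5,0,0,0,0],[0,0,0,0,0]]]'; python3 go.py .602 -.098 .1084
```

```text
time: 27.45
position: [0.6055, -0.0989, 0.1154]
tool_rot: [-0.002, 0.705, -0.02, 0.709]
ft_force: [0.5, -0.8, -2.0]
grip_width: 0.0611
27.45 tcp [ 0.6055 -0.0989  0.1154] down axis [ 0.005 -0.032 -0.999] yaw -0.026
pt [ 0.6055 -0.0989  0.1154] tool shift cm [ 0.69  0.1  -0.35] F [ 0.5 -0.8 -2. ]
```

```bash
python3 -m inch '[[[0.4,0,0,0,0],[0.3,0,0,0,0],[0.1,0,0,0,0],[0.05,0,0,0,0]]]'; python3 go.py .602 -.098 .1084
```

```text
time: 27.78
position: [0.6068, -0.0985, 0.1086]
tool_rot: [-0.002, 0.704, -0.02, 0.71]
ft_force: [-0.1, -0.3, -0.4]
grip_width: 0.0609
27.78 tcp [ 0.6068 -0.0985  0.1086] down axis [ 0.008 -0.031 -1.   ] yaw -0.026
pt [ 0.6068 -0.0985  0.1086] tool shift cm [ 0.01  0.04 -0.48] F [-0.1 -0.3 -0.4]
```

```bash
python3 -m inch '[[[0.15,0,-0.1,0,0],[0.1,0,0,0,0],[0.05,0,0,0,0]]]'; python3 -m inch '[[[0.05,0,0,0,0.75],[0,0,0,0,0.85],[0,0,0,0,1],[0,0,0,0,1],[0,0,0,0,1],[0,0,0,0,1]]]';  python3 -m inch '[[[-1,0,0,0,1],[-3,0,0,0,1],[-3.5,0,0,0,1],[-3.5,0,0,0,1],[-1,0,0,0,1],[0,0,0,0,1]]]'
```

```text
time: 28.03
position: [0.6071, -0.0984, 0.1086]
tool_rot: [-0.002, 0.703, -0.02, 0.711]
ft_force: [-0.5, 0.1, -0.3]
grip_width: 0.061
time: 28.53
position: [0.6078, -0.0989, 0.1077]
tool_rot: [-0.002, 0.702, -0.021, 0.712]
ft_force: [-0.0, -0.8, 0.9]
grip_width: 0.0851
time: 29.03
position: [0.6054, -0.0951, 0.2332]
tool_rot: [-0.002, 0.704, -0.02, 0.71]
ft_force: [-0.4, -0.5, -0.1]
grip_width: 0.0872
```

```bash
python3 -m inch '[[[0,1.5,-1,0,1],[0,3.3,-1.2,0,1],[0,3.3,-1.2,0,1],[0,3.3,-1.2,0,1],[0,3.3,-1.2,0,1],[0,3.3,-1.2,0,1],[0,3.3,-1.2,0,1],[0,3.3,-1.2,0,1]]]';python3 -m inch '[[[0,3.3,-1.2,0,1],[0,3.3,-1.2,0,1],[0,3.3,-1.2,0,1],[0,3.3,-1.2,0,1],[0,3.3,-1,0,1],[0,1,0,0,1],[0,0,0,0,1],[0,0,0,0,1]]]'
python3 - <<'E'
from h import *
t=camera("top");s=camera("scene")
A=[cv2.resize(s[140:345,250:410],None,fx=2.3,fy=2.3),cv2.resize(t[160:300,225:470],(420,240))]
A[1]=cv2.copyMakeBorder(A[1],0,A[0].shape[0]-240,0,0,cv2.BORDER_CONSTANT);cv2.imwrite("pics/fin.png",cv2.hconcat(A)[:,:,::-1])
H={"green":((50,90,30),(85,255,255),(415,245,470,295)),"blue":((105,120,30),(128,255,255),(350,200,410,255)),
"red":((170,120,60),(6,255,255),(220,160,282,220)),"orange":((7,150,90),(20,255,255),(285,180,345,240)),"tape":((20,40,150),(40,255,255),(245,240,300,295))}
for k,(lo,hi,r) in H.items():
    e=cv2.fitEllipse(cv2.convexHull(blob(t,lo,hi,r)[0]));print(k,np.round(e[0],1),onz("top",e[0],.04).round(4))
g=lambda im:cv2.cvtColor(im,cv2.COLOR_RGB2GRAY)[255:300,320:365].astype(int)
print("loupe patch diff",abs(g(t)-g(cv2.imread("pics/top0.png")[:,:,::-1].copy())).max())
E
```

```text
time: 29.7
position: [0.5188, 0.1534, 0.2229]
tool_rot: [0.001, 0.701, -0.028, 0.713]
ft_force: [0.5, -0.4, -0.5]
grip_width: 0.0871
time: 30.37
position: [0.4572, 0.3433, 0.21]
tool_rot: [-0.003, 0.704, -0.025, 0.71]
ft_force: [-0.2, -1.3, 0.3]
grip_width: 0.0871
green [442.3 267.4] [ 0.4785 -0.3877]
blue [379.2 226.4] [ 0.5672 -0.244 ]
red [249.1 188.1] [0.6466 0.0526]
orange [314.1 208.9] [ 0.6029 -0.096 ]
tape [271.  268.6] [ 0.4657 -0.003 ]
loupe patch diff 11
```

View pics/fin.png

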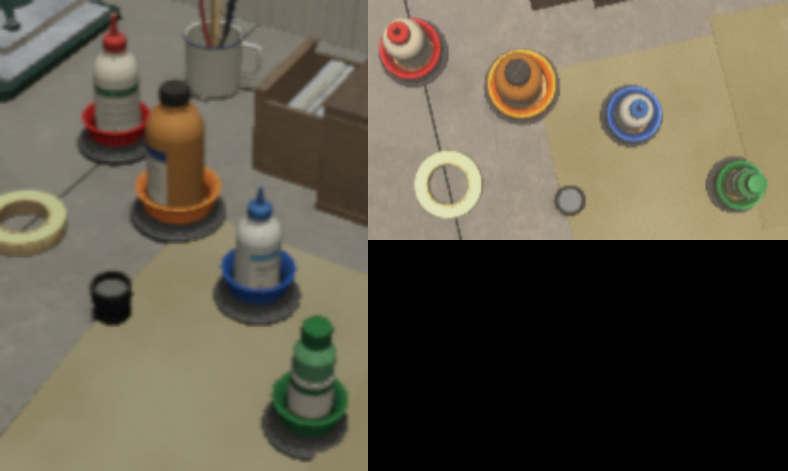

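All four bottles stand upright inside their cups, and the tape and loupe haven't moved. One numeric check of the cap tips against the stands before handing in.

```bash
python3 - <<'E'
from h import *
S={"paste":((397,33),(114,18),.167,(.6466,.0526)),"eth":((517,71),(174,90),.159,(.603,-.096)),"water":((639,108),(260,194),.133,(.567,-.244)),"small":((754,184),(317,326),.12,(.4785,-.3875))}
for k,(a,b,z,s) in S.items():
    ta=(225+(a[0]-368)/1.714,160+a[1]/1.714);tb=(250+b[0]/2.3,140+b[1]/2.3)
    o1,d1=ray("top",ta);o2,d2=ray("scene",tb)
    q=np.linalg.lstsq(np.c_[d1,-d2],o2-o1,rcond=None)[0];p=(o1+q[0]*d1+o2+q[1]*d2)/2
    print(k,"top@z - stand mm",((onz("top",ta,z)-s)*1000).round(1),"triangulated z",p[2].round(3),"exp",z)
E
```

```text
paste top@z - stand mm [-3.5 -5. ] triangulated z 0.164 exp 0.167
eth top@z - stand mm [0.4 2.6] triangulated z 0.152 exp 0.159
water top@z - stand mm [-0.8  3.3] triangulated z 0.122 exp 0.133
small top@z - stand mm [0.1 3.8] triangulated z 0.115 exp 0.12
```

```bash
python3 -c "
from rig import robot
print(robot.hand_in(), robot.get_obs()['time'])"
```

```text
the job is handed in; nothing more can be done
the job is handed in; nothing more can be done
```

I moved all four bottles into the stands that fit them and handed the job in at about 30 s of the 136 s allowed. Small went to green, water to blue, paste to red and ethanol to orange. `hand_in()` gives no verdict, so this rests on my own checks.

**What the last checks showed**
- **Upright and in place:** the final pictures show every bottle upright in its own cup, with the gripper clear. The cap tips measured within about 4 mm of the stand centres for ethanol, water and small.
- **Magnifier and tape roll:** the magnifier's image patch is unchanged. The tape roll's measured centre moved about 3 mm, which is within measurement noise.
- **Seating:** when I released the small, water and paste bottles, the tool was at or slightly below its height for a fully seated bottle. The ethanol bottle was within 1 mm of it.

**What disagreed**
- **Paste bottle:** its tip measured about 6 mm off the stand axis, more than the 3 mm of play in the bore. This could be a slight lean or an error in reading the tip position, but it sits at full depth.
- **Cap heights:** the two-camera measurement put the cap tops 3–11 mm lower than expected. The scene camera also differed from the top camera by up to about 9 mm. I take this as measurement bias, since a bottle that had not gone fully down would read high, not low.

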